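# Pin the round mould's clamp shut

## Robot

A 6-joint arm with a two-finger parallel gripper is mounted at the origin on the work surface. World frame = base frame: x ahead of the robot, y to its left, z up, the work surface at z = 0. Lengths are in m, angles in degrees, forces in N, time in s.
With the tool pointing down it reaches from about 0.4 to 0.825 m from the base axis. Payload 7 kg.
Tool frame: the origin (TCP) lies at the very end of the fingers, on their centre line; the grasp point (between the pads) lies 19 mm behind it; z points along the fingers, y is the direction in which the jaws open and shut (so a half turn about z gives the same grasp; the last joint's range is limited). The gripper opens to 88 mm and grips with 3 to 60 N. Pads are 19 mm wide; open, the fingers measure 130 mm over their backs; the gripper's body (78 mm by 193 mm) begins 47 mm behind the grasp point.
Start: joints at [-56.259, 20.546, 0.682, 0, -70.136, -16.507], TCP at [0.2, -0.645, 0.227] pointing down, gripper open.
Joint ranges: [-176.03, 176.03], [-82.01, 121.73], [-58.28, 71.71], [-173.87, 95.51], [-174.79, -0.11], [-173.66, 173.66]. Speed limits (degrees/s): [136.94, 136.94, 172.46, 180, 180, 180].

## Interface

Orientations are given as [roll, pitch, yaw] about the fixed x, y, z axes, in that order (R = Rz(yaw) Ry(pitch) Rx(roll)).
In Python, from plant import telemetry, optics, ctrl gives the robot as it stands.
- The arm moves only by the tool servo_tool, never from a script. Its argument "rows" is a list of rows, each a list of 3 entries, a list of its own where there are three numbers: the shift along the tool's x, y, z in m, then the turn, a rotation vector about the tool's x, y, z in units of 6 degrees (1.0 is 6 degrees), then the closure, from 0 (fully open) to 1 (shut). A call has 1 to 20 rows; each row shifts and turns the commanded pose from where the row before left it, along the tool's axes as they then stand; what a row does not reach is not made up. A row lasts 1/12 s, in which the tool goes at most 41.7 mm and 7.16 degrees, less where a joint would pass 70% of its speed; a pose out of reach is approached as far as the arm can. A call is refused whole if a number of a shift passes 0.0417 or a number of a turn 1, either way. A call with a gripper value outside its range is refused whole. The fingers move at their own pace and stop on an object; the grip force is fixed at half the most. Time passes only in rows, so rows that do not move let the fingers close. It gives the time, the measured TCP pose, the force and the opening at its end, in the units of the state.
- telemetry.get_obs(): the state, without advancing time (a new reading comes with each control period).
- optics.snapshot(name): name is "scene" or "top" or "wrist"; returns the picture (384x512x3 uint8, red, green, blue); there is no depth.
- optics.camera_info(name): a dict with "mtx" (3x3 intrinsics, pixels), "rvec" (rotation vector, rad) and "tvec" (3), from world to camera coordinates, as OpenCV has them. Camera axes: x right, y down, z forward; pixel columns grow to the right and rows downward; lengths in m; the calibration is good to about 2 mm. The wrist camera is an equidistant fisheye: a pixel r from the principal point sees the ray r / f radians off the axis. A picture is of the moment at which its call begins: read the wrist's pose just before it. camera_info takes no time and is no camera call; for the wrist camera it gives the pose at the moment of the call.
- ctrl.close_job(): hands the job in, once; it reports no verdict.
The state is a dict: "clock": time; "joint_pos": joint angles; "qvel": joint speeds; "tau": joint torques, N m; "tool_pos": TCP position; "orientation": TCP orientation; "force": force on the tool from outside, world axes, zero at the start; "moment": the same for the moment, N m; "opening": finger opening in m.
Only numpy, scipy, OpenCV 4.12 (cv2) and the standard library are available. Lean on these libraries where they do the work, as an engineer would, in place of code of your own. Each camera call takes 0.05 s, during which the arm holds its last target.

## Task

Two casting moulds stand on the bench under clamp bars. Lock the clamp of the round mould: push its linch pin fully home through the post, and only then flip the pin's sprung ring over the top of the post so that it snaps down over the pin's far end. Leave the pin and ring of the square mould's clamp as they are: that mould is still to be opened.

Things in the scene. Friction and masses are not known exactly. Their poses are not given: they have to be found in the camera images.
- round_clamp: Clamp screwed to the bench: ply base 260 x 140 x 18 mm (origin under its centre, z up), white ROUND plaster mould 120 mm across, a flat steel bar over it along x, and near the bar's end away from the robot, at x +95 mm, a steel post 20 mm (x) by 30 mm (y). The pin runs along y through the post, axis 103.5 mm above the bench; the post rises 16.5 mm above the axis: pass tools over it higher.
- pin (a joint): Round mould's linch pin, 10 mm thick: how far (m) it is pushed in, 0 (out, but started in its hole; cannot come out) to 0.040 (fully home). Starts at 0 to 0.012. Slides level with about 6 N of friction and stays where left.
- ring (a joint): Angle (rad) of that pin's sprung wire ring: 0 to 0.12 at the start, nearly upright (at 0 leaning 8 degrees back from the post); 1.71 = flipped over, lying level round the post on the pin's far end. Wire 5 mm, ring 57 mm wide. Hinge: level, crosswise to the pin, 50 mm ahead of the knob's face, 7.5 mm above the axis. 1 to 3 N at the crown turns it; past about 0.8 rad it snaps over by itself.
- knob (a point): Centre of the flat rear face of that pin's round push knob (24 mm across, 10 mm long, on a 12 mm stem), on the pin's axis. Its y axis is the way the pin is pushed in, roughly to the robot's left; z up; x along the bar, away from the robot. The air behind and below it is free down to 80 mm below the axis.
- crown (a point): Middle of that ring's far bar (crown), 59 mm from the hinge: the ring's top while it stands up, about 66 mm above the pin's axis. Its axes turn with the ring (at ring angle 0 they are those of knob).
- other_crown (a point): The same point on the identical ring of the other clamp, the one with a SQUARE plaster block (115 mm). Its pin stands out with the ring up and must stay so.

How it is judged (in metres and radians):
On the way, in this order (a step that is already met when the one before it is completed fails the run):
1. the round mould's pin is pushed home (within 10 mm) while its ring still stands up (value of joint pin above 0.03 m and value of joint ring below 0.6 rad), for 0.2 s.
2. the ring is flipped over the post onto the pin's far end (value of joint pin above 0.03 m and value of joint ring above 1.5 rad), for 0.2 s.
At the end, for the whole second after the job is handed in: The round mould's pin is home (within 10 mm), its ring lies flipped over the post onto the pin's far end (within 12 degrees), and the square mould's pin and ring are as they were (ring crown within 20 mm) (all of step 2 and distance of other_crown from where it was at the start of the episode below 0.02 m); the robot touches nothing.
It fails at once if the square mould's pin or ring is shifted (its ring crown moves 20 mm) (distance of other_crown from where it was at the start of the episode above 0.02 m).
It also fails if it takes over 35 s, if anything falls off the work surface, if the arm or the gripper's body presses on something with over 40 N, if the wrist force passes 120 N, or if a joint passes its speed limit or range.

## Working session

There is one attempt and no reset: what is moved stays moved. The work goes in short steps, Python scripts to look and compute and a tool call to move; the robot and the scene stay as the last step left them, time stands still between calls to the robot, and variables do not carry over. Pictures are saved under pics/ and viewed, and the job is handed in when it is done.

Besides the shell and the picture viewer there is one more tool, called after "Request:" as name(argument=value, ...), one argument or row to a line, values as JSON. servo_tool: Moves the arm, as the interface text tells. Its arguments: {"type":"object","properties":{"rows":{"type":"array"}},"required":["rows"]}

```bash
ls; mkdir -p pics; python3 - <<'E'
from plant import telemetry, optics, ctrl
import cv2
o=telemetry.get_obs(); print(o)
for n in ["scene","top","wrist"]:
    i=optics.camera_info(n); print(n,i)
    im=optics.snapshot(n); cv2.imwrite(f"pics/{n}0.png",im[:,:,::-1])
E
```

```text
pics
{'clock': 0.0, 'joint_pos': array([-5.62568095e+01,  2.05942706e+01,  6.32600804e-01, -2.02582654e-02,
       -7.01375234e+01, -1.65063001e+01]), 'qvel': array([-0.03142899, -0.10946388, -0.03677088,  0.06275368,  0.06509636,
       -0.04383806]), 'tau': array([ 7.56708178e-04, -5.82724249e+01,  2.93054527e+01,  6.99665576e+00,
        7.05490995e-03, -1.89223783e-04]), 'tool_pos': array([ 0.19982908, -0.64420827,  0.22558136]), 'orientation': array([ 1.79899484e+02, -9.92670438e-03, -1.62770000e+02]), 'force': array([-0.64840847,  1.00750586,  0.20557379]), 'moment': array([0.00091368, 0.06099493, 0.00434021]), 'opening': 0.08724135450091704}
scene {'mtx': array([[437.45787794,   0.        , 256.96644941],
       [  0.        , 437.45787794, 188.7515328 ],
       [  0.        ,   0.        ,   1.        ]]), 'rvec': array([ 1.3673457 ,  2.15056724, -0.89495836]), 'tvec': array([ 0.2524805 , -0.22793553,  1.37474998])}
top {'mtx': array([[393.09800099,   0.        , 250.41806776],
       [  0.        , 393.09800099, 186.33215563],
       [  0.        ,   0.        ,   1.        ]]), 'rvec': array([ 2.0868743 , -2.15077926,  0.20074768]), 'tvec': array([-0.04554914,  0.53078719,  0.83993843])}
wrist {'mtx': array([[297.31863964,   0.        , 254.20272687],
       [  0.        , 297.31863964, 190.76286105],
       [  0.        ,   0.        ,   1.        ]]), 'rvec': array([-1.75283617, -2.37614993, -0.34421976]), 'tvec': array([ 0.67348278, -0.03557408,  0.39029848])}
```

View pics/scene0.png

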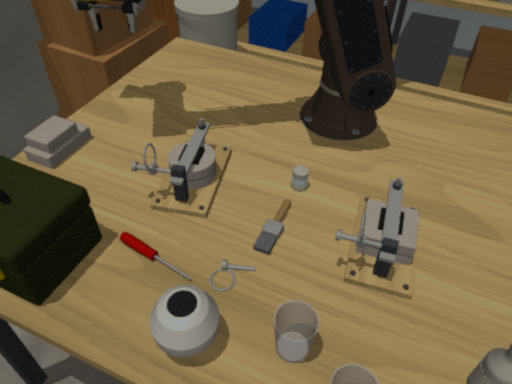

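View pics/top0.png

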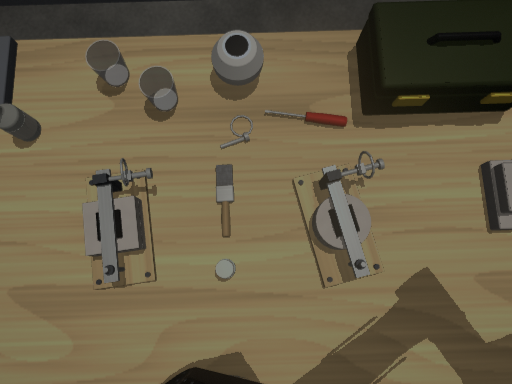

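View pics/wrist0.png

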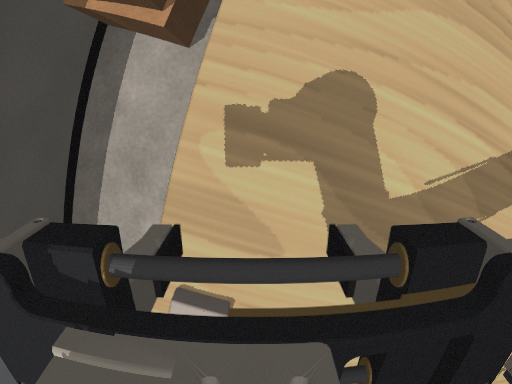

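The top view shows the round clamp near pixel (345,220), its post at about (333,175), its knob at about (380,164) and its ring at about (366,165). The square clamp is at (110,230). Next I zoom in on the round clamp.

```bash
python3 - <<'E'
import cv2
a=cv2.imread("pics/top0.png")[140:295,280:400]; cv2.imwrite("pics/topz.png",cv2.resize(a,None,fx=3.8,fy=3.8,interpolation=cv2.INTER_CUBIC))
a=cv2.imread("pics/scene0.png")[110:220,120:240]; cv2.imwrite("pics/scenez.png",cv2.resize(a,None,fx=5,fy=5,interpolation=cv2.INTER_CUBIC))
E
```

```text
(no output)
```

View pics/topz.png

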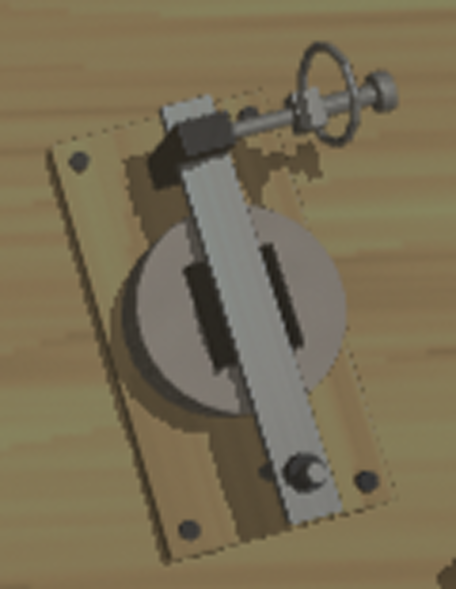

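View pics/scenez.png

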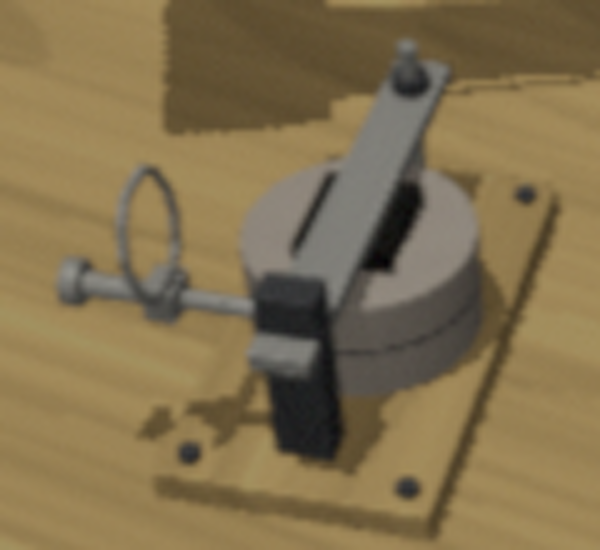

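```bash
cat > fit.py <<'E'
import numpy as np, cv2, pickle
from scipy.optimize import least_squares
from plant import optics
T=optics.camera_info("top"); S=optics.camera_info("scene")
def proj(c,p): return cv2.projectPoints(np.array(p,float).reshape(-1,3),c['rvec'],c['tvec'],c['mtx'],None)[0][:,0]
def tz(u,v): return ((u+.5)/3.8-.5+280,(v+.5)/3.8-.5+140)
def sz(u,v): return ((u+.5)/5-.5+120,(v+.5)/5-.5+110)
def model(q):
    x,y,yaw,yk,a=q
    P={'c++':(.13,.07,.018),'c+-':(.13,-.07,.018),'c-+':(-.13,.07,.018),'c--':(-.13,-.07,.018),
       'p++':(.105,.015,.12),'p+-':(.105,-.015,.12),'p-+':(.085,.015,.12),'p--':(.085,-.015,.12),
       'knob':(.095,yk,.1035),'kf':(.095,yk+.01,.1035),'crown':(.095,yk+.05+.059*np.sin(a-np.radians(8)),.111+.059*np.cos(a-np.radians(8)))}
    c,s=np.cos(yaw),np.sin(yaw)
    return {k:np.array([x+c*p[0]-s*p[1],y+s*p[0]+c*p[1],p[2]]) for k,p in P.items()}
obs=[(T,tz,'c++',(54,152)),(T,tz,'c+-',(262,90)),(T,tz,'c--',(395,497)),(T,tz,'c-+',(175,560)),
(T,tz,'p++',(180,124)),(T,tz,'p+-',(225,112)),
(T,tz,'knob',(390,91)),(T,tz,'crown',(320,44)),
(S,sz,'c++',(432,521)),(S,sz,'c+-',(157,483)),(S,sz,'c-+',(555,195)),
(S,sz,'p++',(320,300)),(S,sz,'p+-',(255,296)),(S,sz,'p-+',(327,280)),
(S,sz,'knob',(66,282)),(S,sz,'crown',(147,167))]
def res(q):
    m=model(q); return np.concatenate([proj(c,m[k])[0]-f(*uv) for c,f,k,uv in obs])
if __name__=="__main__":
    r=least_squares(res,[.55,-.25,.2,-.1,.05],loss='soft_l1')
    print(r.x, np.degrees(r.x[2]))
    for o,e in zip(obs,res(r.x).reshape(-1,2)): print('T' if o[0] is T else 'S',o[2],e.round(2))
    m=model(r.x); print({k:m[k].round(4) for k in('knob','crown','p++')})
    np.save('q.npy',r.x)
    import sys
    for n,c,(ox,oy),(w,h),f in(('top',T,(280,140),(120,155),3.8),('scene',S,(120,110),(120,110),5)):
        im=cv2.imread(f'pics/{n}z.png')
        for k,p in m.items():
            u=(proj(c,p)[0]-(ox,oy)+.5)*f-.5
            cv2.circle(im,tuple(int(v) for v in u),3,(0,0,255),-1); cv2.putText(im,k,tuple(int(v)+4 for v in u),0,.4,(0,255,0),1)
        cv2.imwrite(f'pics/{n}fit.png',im)
E
python3 fit.py
```

```text
[ 0.44258293 -0.25865665  0.24165334 -0.11272127  0.18998227] 13.845716638868957
T c++ [-2.1 -1.4]
T c+- [-0.35 -0.59]
T c-- [0.89 0.11]
T c-+ [-0.54  0.67]
T p++ [-2.    0.03]
T p+- [-0.23 -0.55]
T knob [-0.54 -0.77]
T crown [ 3.3  10.21]
S c++ [-0.19 -1.34]
S c+- [-1.07 -2.44]
S c-+ [ 0.18 -2.72]
S p++ [-0.92  0.89]
S p+- [-0.53 -0.13]
S p-+ [ 0.33 -0.74]
S knob [-0.23 -0.57]
S crown [0.74 3.26]
{'knob': array([ 0.5618, -0.3454,  0.1035]), 'crown': array([ 0.5491, -0.2939,  0.1699]), 'p++': array([ 0.5409, -0.219 ,  0.12  ])}
```

```bash
sed -i "s/'crown',(320,44)/'crown',(354,92)/" fit.py; python3 fit.py
```

```text
[ 0.44150622 -0.25891103  0.23871635 -0.11272417  0.08970207] 13.677439092913199
T c++ [-1.84 -1.08]
T c+- [-0.02 -0.11]
T c-- [0.92 0.73]
T c-+ [-0.58  1.11]
T p++ [-1.72  0.47]
T p+- [ 0.08 -0.08]
T knob [-0.2  -0.18]
T crown [-2.47 -2.62]
S c++ [-0.24 -1.64]
S c+- [-1.02 -2.85]
S c-+ [ 0.39 -2.9 ]
S p++ [-0.9   0.57]
S p+- [-0.49 -0.47]
S p-+ [ 0.37 -1.04]
S knob [-0.1  -0.98]
S crown [-1.68  2.54]
{'knob': array([ 0.5605, -0.346 ,  0.1035]), 'crown': array([ 0.5493, -0.3003,  0.1699]), 'p++': array([ 0.54  , -0.2195,  0.12  ])}
```

View pics/topfit.png

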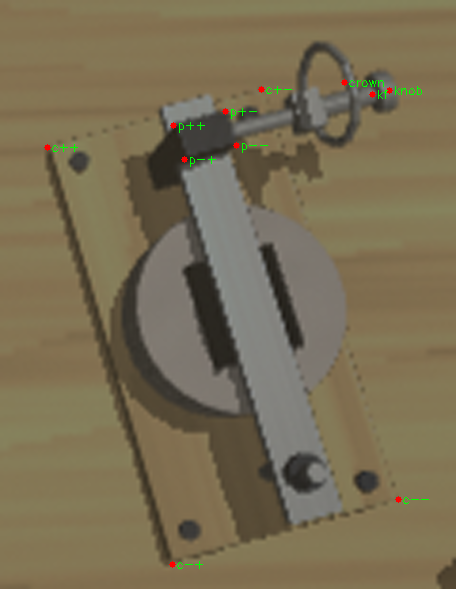

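View pics/scenefit.png

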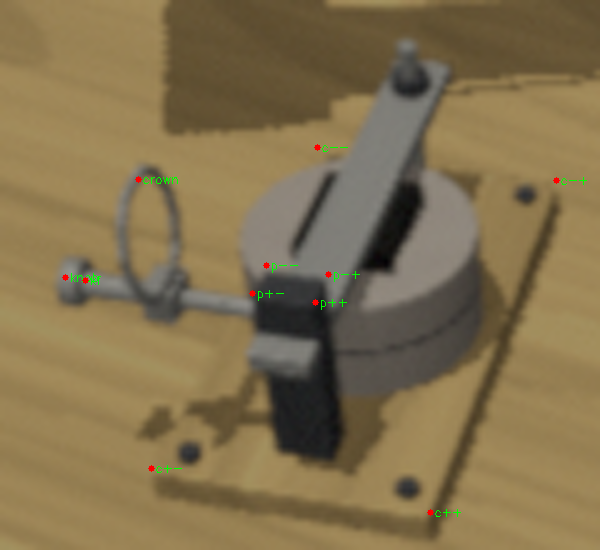

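```bash
python3 - <<'E'
import numpy as np,cv2
from plant import telemetry,optics
from scipy.spatial.transform import Rotation as R
from fit import *
def ray(c,uv):
    r=cv2.Rodrigues(c['rvec'])[0]; d=r.T@np.linalg.inv(c['mtx'])@[*uv,1]; o=-r.T@c['tvec']; return o,d
def onz(c,uv,z):
    o,d=ray(c,uv); return (o+d*(z-o[2])/d[2]).round(3)
print('box bottom', onz(T,(360,113),0),onz(T,(510,105),0),onz(S,(0,285),0),onz(S,(42,305),0),onz(S,(100,240),0))
for z in(.1,.15,.2): print(z,onz(T,(375,80),z),onz(T,(380,5),z),onz(S,(92,205),z),onz(S,(0,158),z))
print('stack',onz(T,(487,230),.0),onz(T,(487,165),.06))
w=optics.camera_info('wrist'); r=cv2.Rodrigues(w['rvec'])[0]; p=-r.T@w['tvec']
o=telemetry.get_obs(); Rt=R.from_euler('xyz',o['orientation'],degrees=True).as_matrix()
print('cam in tool',Rt.T@(p-o['tool_pos']),'axis',Rt.T@r.T@[0,0,1], 'cam z tool of img up', Rt.T@r.T@[0,-1,0])
E
```

```text
box bottom [ 0.716 -0.339  0.   ] [ 0.725 -0.713 -0.   ] [ 0.902 -0.452  0.   ] [ 0.901 -0.34   0.   ] [ 0.717 -0.344 -0.   ]
0.1 [ 0.755 -0.349  0.1  ] [ 0.943 -0.378  0.1  ] [ 0.703 -0.349  0.1  ] [ 0.674 -0.647  0.1  ]
0.15 [ 0.731 -0.332  0.15 ] [ 0.908 -0.359  0.15 ] [ 0.736 -0.306  0.15 ] [ 0.709 -0.583  0.15 ]
0.2 [ 0.707 -0.315  0.2  ] [ 0.873 -0.34   0.2  ] [ 0.769 -0.264  0.2  ] [ 0.744 -0.519  0.2  ]
stack [ 0.418 -0.612  0.   ] [ 0.56  -0.597  0.06 ]
cam in tool [ 0.07691574  0.00091366 -0.15784623] axis [-2.83045987e-01 -4.58891486e-04  9.59106229e-01] cam z tool of img up [9.59105957e-01 7.56441851e-04 2.83046269e-01]
```

Request:
servo_tool(
  rows=[
    [[0, 0, 0], [0, 0, -0.96], 1],
    [[0, 0, 0], [0, 0, -0.96], 1],
    [[0, 0, 0], [0, 0, -0.96], 1],
    [[0, 0, 0], [0, 0, -0.96], 1],
    [[0, 0, 0], [0, 0, -0.96], 1],
    [[0, 0, 0], [0, 0, -0.96], 1],
    [[0, 0, 0], [0, 0, -0.96], 1],
    [[0, 0, 0], [0, 0, -0.96], 1],
    [[0, 0, 0], [0, 0, -0.96], 1],
    [[0, 0, 0], [0, 0, -0.96], 1],
    [[0, 0, 0], [0, 0, -0.96], 1],
    [[0, 0, 0], [0, 0, -0.96], 1],
    [[0, 0, 0], [0, 0, -0.96], 1],
    [[0, 0, 0], [0, 0, -0.96], 1],
    [[0, 0, 0], [0, 0, -0.96], 1],
  ],
)

```text
clock: 1.4
tool_pos: [0.1999, -0.6445, 0.2262]
orientation: [180.0, 0.0, -76.1]
force: [-0.3, 0.1, -0.6]
opening: 0.0007
```

Request:
servo_tool(
  rows=[
    [[-0.0097, -0.0264, 0], [0, 0, 0], 1],
    [[-0.0097, -0.0264, 0], [0, 0, 0], 1],
    [[-0.0097, -0.0264, 0], [0, 0, 0], 1],
    [[-0.0097, -0.0264, 0], [0, 0, 0], 1],
    [[-0.0097, -0.0264, 0], [0, 0, 0], 1],
    [[-0.0097, -0.0264, 0], [0, 0, 0], 1],
    [[-0.0097, -0.0264, 0], [0, 0, 0], 1],
    [[-0.0097, -0.0264, 0], [0, 0, 0], 1],
    [[-0.0097, -0.0264, 0], [0, 0, 0], 1],
    [[-0.0097, -0.0264, 0], [0, 0, 0], 1],
    [[-0.0097, -0.0264, 0], [0, 0, 0], 1],
    [[-0.0097, -0.0264, 0], [0, 0, 0], 1],
    [[-0.0097, -0.0264, 0], [0, 0, 0], 1],
    [[-0.0097, -0.0264, 0], [0, 0, 0], 1],
    [[-0.0097, -0.0264, 0], [0, 0, 0], 1],
    [[-0.0097, -0.0264, 0], [0, 0, 0], 1],
    [[0, 0, 0], [0, 0, 0], 1],
    [[0, 0, 0], [0, 0, 0], 1],
  ],
)

```text
clock: 2.9
tool_pos: [0.5748, -0.3931, 0.2256]
orientation: [179.9, 0.1, -76.2]
force: [-0.6, -0.1, 0.3]
opening: 0.0004
```

```bash
python3 - <<'E'
from plant import telemetry, optics, ctrl
import cv2
o=telemetry.get_obs(); print(o['clock'],o['tool_pos'],o['orientation'],o['force'],o['opening'],o['joint_pos'])
for n in ["scene","top","wrist"]:
    im=optics.snapshot(n); cv2.imwrite(f"pics/{n}1.png",im[:,:,::-1])
a=cv2.imread("pics/scene1.png")[90:240,60:260]; b=cv2.imread("pics/top1.png")[120:270,280:480]
import numpy as np
cv2.imwrite("pics/c1.png",cv2.resize(np.hstack([a,b]),None,fx=2,fy=2,interpolation=cv2.INTER_CUBIC))
E
```

```text
2.9 [ 0.574766   -0.39306252  0.22560766] [ 1.79937750e+02  5.08063437e-02 -7.62402082e+01] [-0.62786137 -0.08087563  0.27758646] 0.00041529514599252497 [-1.83836165e+01  2.26233074e+01  3.68938580e+00 -1.04603447e-02
 -7.11458181e+01  3.21468232e+01]
```

View pics/c1.png

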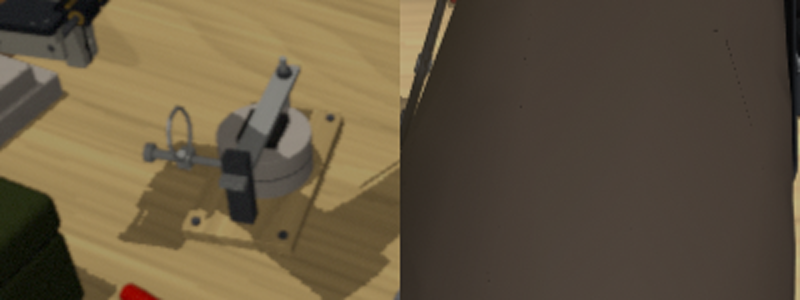

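View pics/wrist1.png

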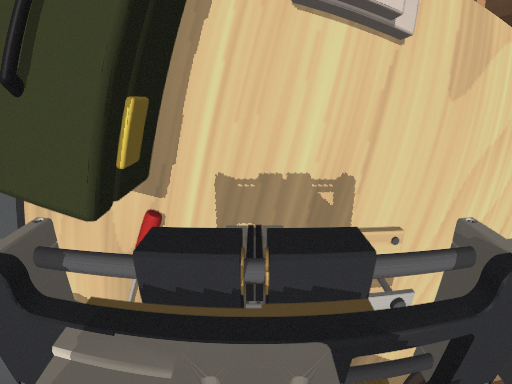

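```bash
python3 - <<'E'
import cv2,numpy as np
a=cv2.imread("pics/wrist1.png")[210:320,120:390]; b=cv2.imread("pics/scene1.png")[30:140,30:170]
cv2.imwrite("pics/w1.png",cv2.resize(a,None,fx=2.9,fy=2.9,interpolation=cv2.INTER_CUBIC))
cv2.imwrite("pics/s1.png",cv2.resize(b,None,fx=5,fy=5,interpolation=cv2.INTER_CUBIC))
E
```

```text
(no output)
```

View pics/w1.png

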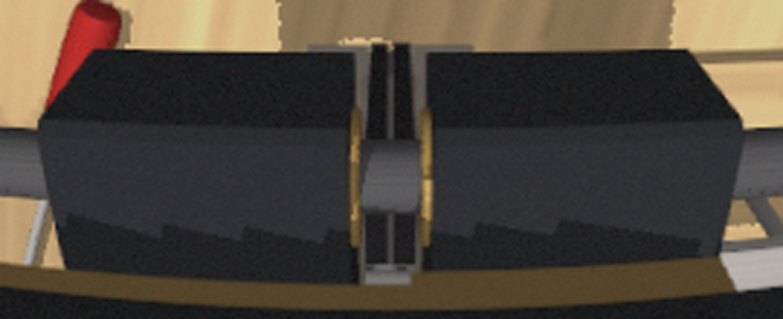

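View pics/s1.png

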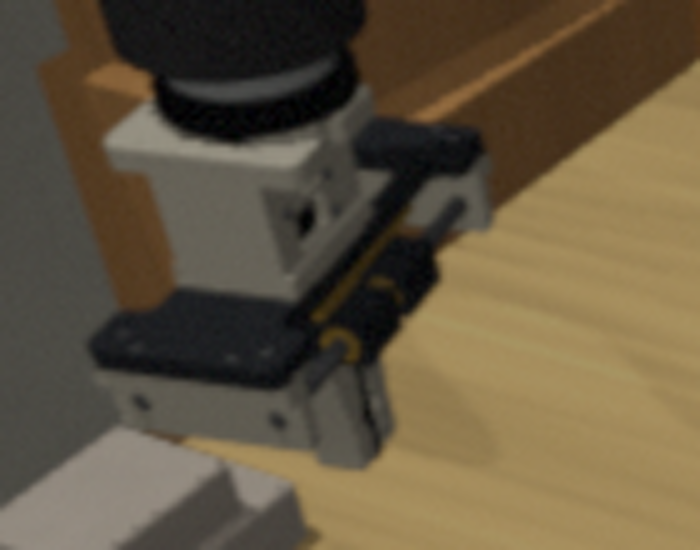

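The scene picture shows the closed gripper about 40 mm behind the knob. The pin and ring are unchanged, with the knob at about (135,166) and the ring crown at about (150,143). Next I lower the tool, then tilt it back.

Request:
servo_tool(
  rows=[
    [[0, 0.0004, 0.016], [0, 0, 0], 1],
    [[0, 0.0004, 0.016], [0, 0, 0], 1],
    [[0, 0.0004, 0.016], [0, 0, 0], 1],
    [[0, 0.0004, 0.016], [0, 0, 0], 1],
    [[0, 0.0004, 0.016], [0, 0, 0], 1],
    [[0, 0.0004, 0.016], [0, 0, 0], 1],
    [[0, 0.0004, 0.016], [0, 0, 0], 1],
    [[0, 0, 0.016], [0, 0, 0], 1],
    [[0, 0, 0], [0, -0.625, 0], 1],
    [[0, 0, 0], [0, -0.625, 0], 1],
    [[0, 0, 0], [0, -0.625, 0], 1],
    [[0, 0, 0], [0, -0.625, 0], 1],
    [[0, 0, 0], [0, 0, 0], 1],
    [[0, 0, 0], [0, 0, 0], 1],
  ],
)

```text
clock: 4.22
tool_pos: [0.5701, -0.3968, 0.0978]
orientation: [180.0, 15.0, -76.6]
force: [-0.1, 0.1, -0.2]
opening: 0.0004
```

```bash
python3 - <<'E'
from plant import telemetry, optics, ctrl
import cv2
o=telemetry.get_obs(); print(o['clock'],o['tool_pos'],o['orientation'],o['force'])
im=optics.snapshot('scene')[:,:,::-1]; cv2.imwrite('pics/scene2.png',im)
cv2.imwrite("pics/c2.png",cv2.resize(im[90:210,80:230],None,fx=4,fy=4,interpolation=cv2.INTER_CUBIC))
E
```

```text
4.2167 [ 0.57012815 -0.39682909  0.09775859] [179.96898623  14.99120566 -76.56057346] [-0.06510429  0.06616385 -0.23905034]
```

View pics/c2.png

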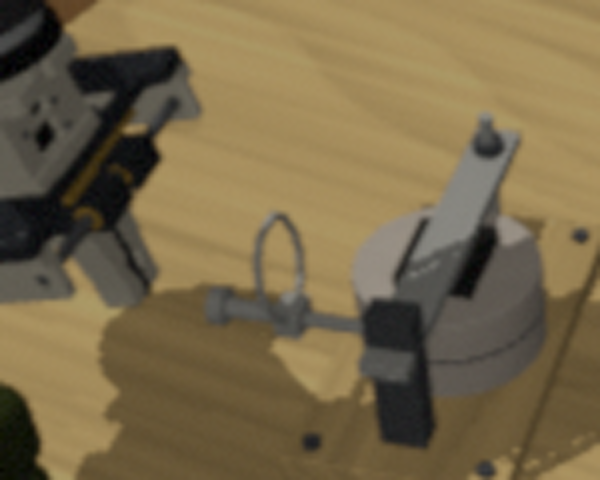

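The fingertips are at zoomed pixel (128,300), level with the knob at (215,305) and about 42 mm behind it. I push forward level.

Request:
servo_tool(
  rows=[
    [[-0.0058, -0.0005, 0.00155], [0, 0, 0], 1],
    [[-0.0058, -0.0005, 0.00155], [0, 0, 0], 1],
    [[-0.0058, -0.0005, 0.00155], [0, 0, 0], 1],
    [[-0.0058, -0.0005, 0.00155], [0, 0, 0], 1],
    [[-0.0058, 0, 0.00155], [0, 0, 0], 1],
    [[-0.0058, 0, 0.00155], [0, 0, 0], 1],
    [[-0.0029, 0, 0.0008], [0, 0, 0], 1],
    [[-0.0029, 0, 0.0008], [0, 0, 0], 1],
    [[-0.0029, 0, 0.0008], [0, 0, 0], 1],
    [[-0.0029, 0, 0.0008], [0, 0, 0], 1],
    [[-0.0029, 0, 0.0008], [0, 0, 0], 1],
  ],
)

```text
clock: 5.18
tool_pos: [0.5618, -0.3466, 0.099]
orientation: [-179.9, 14.8, -76.4]
force: [1.7, -5.6, -0.2]
opening: 0.0002
```

```bash
python3 - <<'E'
from plant import telemetry, optics, ctrl
import cv2
o=telemetry.get_obs(); print(o['clock'],o['tool_pos'],o['orientation'],o['force'])
im=optics.snapshot('scene')[:,:,::-1]; cv2.imwrite('pics/scene3.png',im)
cv2.imwrite("pics/c3.png",cv2.resize(im[90:210,80:230],None,fx=4,fy=4,interpolation=cv2.INTER_CUBIC))
E
```

```text
5.1833 [ 0.5617972  -0.3465514   0.09895795] [-179.9274877    14.80258168  -76.36991841] [ 1.66176    -5.59332363 -0.19513364]
```

View pics/c3.png

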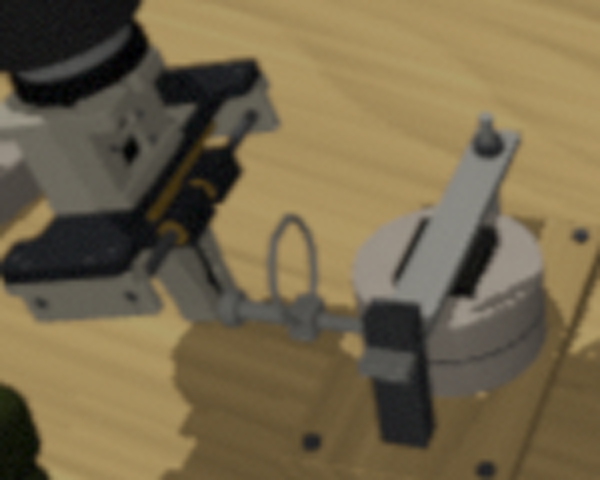

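The fingertips touch the knob at zoomed pixel (228,308). The force is about 6 N along the pin, so the pin is sliding, and the ring is still upright. I continue the push.

Request:
servo_tool(
  rows=[
    [[-0.0029, 0, 0.0008], [0, 0, 0], 1],
    [[-0.0029, 0, 0.0008], [0, 0, 0], 1],
    [[-0.0029, 0, 0.0008], [0, 0, 0], 1],
    [[-0.0029, 0, 0.0008], [0, 0, 0], 1],
    [[-0.0029, 0, 0.0008], [0, 0, 0], 1],
    [[-0.0029, 0, 0.0008], [0, 0, 0], 1],
  ],
)

```text
clock: 5.73
tool_pos: [0.5576, -0.3289, 0.0989]
orientation: [-179.9, 14.8, -76.4]
force: [1.3, -6.4, 0.7]
opening: 0.0005
```

Request:
servo_tool(
  rows=[
    [[-0.0019, 0, 0.0005], [0, 0, 0], 1],
    [[-0.0019, 0, 0.0005], [0, 0, 0], 1],
    [[-0.0019, 0, 0.0005], [0, 0, 0], 1],
  ],
)

```text
clock: 5.98
tool_pos: [0.5563, -0.3232, 0.0989]
orientation: [-179.9, 14.8, -76.4]
force: [1.1, -6.6, 0.7]
opening: 0.0004
```

Request:
servo_tool(
  rows=[
    [[-0.0019, 0, 0.0005], [0, 0, 0], 1],
    [[-0.0019, 0, 0.0005], [0, 0, 0], 1],
  ],
)

```text
clock: 6.15
tool_pos: [0.5554, -0.3194, 0.0989]
orientation: [-179.9, 14.8, -76.4]
force: [2.0, -5.9, -0.7]
opening: 0.0005
```

Request:
servo_tool(
  rows=[
    [[-0.001, 0, 0.0003], [0, 0, 0], 1],
    [[-0.001, 0, 0.0003], [0, 0, 0], 1],
  ],
)

```text
clock: 6.32
tool_pos: [0.5549, -0.3173, 0.0989]
orientation: [-179.9, 14.8, -76.4]
force: [1.8, -5.2, 0.6]
opening: 0.0007
```

```bash
python3 - <<'E'
from plant import telemetry, optics, ctrl
import cv2
o=telemetry.get_obs(); print(o['clock'],o['tool_pos'],o['orientation'],o['force'])
im=optics.snapshot('scene')[:,:,::-1]; cv2.imwrite('pics/scene4.png',im)
cv2.imwrite("pics/c4.png",cv2.resize(im[90:210,80:230],None,fx=4,fy=4,interpolation=cv2.INTER_CUBIC))
E
```

```text
6.3167 [ 0.55490579 -0.31730367  0.09890653] [-179.91106434   14.82276933  -76.36177949] [ 1.79825928 -5.18019455  0.5944914 ]
```

View pics/c4.png

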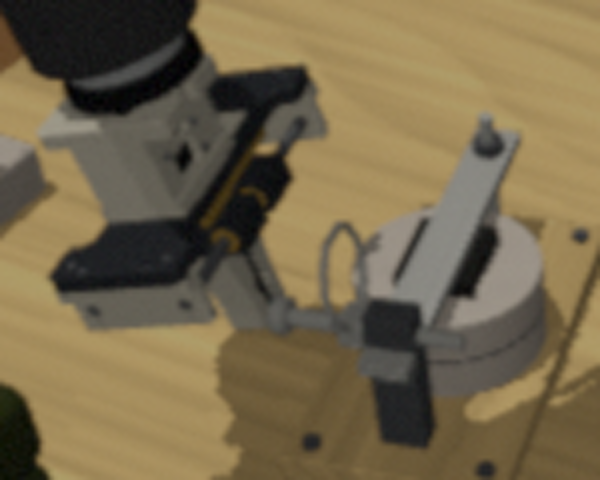

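The pin's far end now sticks out of the post at zoomed pixel (440,338). The ring is still upright with its crown at (345,225), and the stop is not reached. I continue in small steps.

Request:
servo_tool(
  rows=[
    [[-0.001, 0, 0.0003], [0, 0, 0], 1],
    [[-0.001, 0, 0.0003], [0, 0, 0], 1],
  ],
)

```text
clock: 6.53
tool_pos: [0.5549, -0.3171, 0.099]
orientation: [-179.9, 14.6, -76.4]
force: [3.0, -14.7, -3.3]
opening: 0.001
```

Request:
servo_tool(
  rows=[
    [[-0.001, 0, 0.0003], [0, 0, 0], 1],
    [[-0.001, 0, 0.0003], [0, 0, 0], 1],
  ],
)

```text
clock: 6.7
tool_pos: [0.5549, -0.3169, 0.0991]
orientation: [-179.8, 14.5, -76.4]
force: [2.6, -21.2, -4.7]
opening: 0.0008
```

Request:
servo_tool(
  rows=[
    [[-0.001, 0, 0.0003], [0, 0, 0], 1],
    [[-0.001, 0, 0.0003], [0, 0, 0], 1],
  ],
)

```text
clock: 6.87
tool_pos: [0.5549, -0.3168, 0.0992]
orientation: [-179.8, 14.3, -76.4]
force: [3.5, -28.1, -6.9]
opening: 0.0006
```

The force rises to 28 N with no motion, so the pin is at its stop. I back off, straighten the tool and rise.

Request:
servo_tool(
  rows=[
    [[0.0048, 0, -0.0013], [0, 0, 0], 1],
    [[0.0048, 0, -0.0013], [0, 0, 0], 1],
    [[0.0048, 0, -0.0013], [0, 0, 0], 1],
    [[0.0048, 0, -0.0013], [0, 0, 0], 1],
    [[0, 0, 0], [0, 0.625, 0], 1],
    [[0, 0, 0], [0, 0.625, 0], 1],
    [[0, 0, 0], [0, 0.625, 0], 1],
    [[0, 0, 0], [0, 0.625, 0], 1],
    [[0, 0, -0.012], [0, 0, 0], 1],
    [[0, 0, -0.012], [0, 0, 0], 1],
    [[0, 0, -0.012], [0, 0, 0], 1],
    [[0, 0, -0.012], [0, 0, 0], 1],
    [[0, 0, 0], [0, 0, 0], 1],
    [[0, 0, 0], [0, 0, 0], 1],
  ],
)

```text
clock: 8.03
tool_pos: [0.5582, -0.3298, 0.1477]
orientation: [-179.9, -0.0, -76.4]
force: [-0.4, 1.2, 0.0]
opening: 0.0005
```

```bash
python3 - <<'E'
from plant import telemetry, optics, ctrl
import cv2
o=telemetry.get_obs(); print(o['clock'],o['tool_pos'],o['orientation'],o['force'])
im=optics.snapshot('scene')[:,:,::-1]; cv2.imwrite('pics/scene5.png',im)
cv2.imwrite("pics/c5.png",cv2.resize(im[90:210,80:230],None,fx=4,fy=4,interpolation=cv2.INTER_CUBIC))
E
```

```text
8.0333 [ 0.55815004 -0.32983655  0.1477091 ] [-1.79850880e+02 -4.10077931e-02 -7.64285041e+01] [-0.4291144   1.21257705  0.01391151]
```

View pics/c5.png

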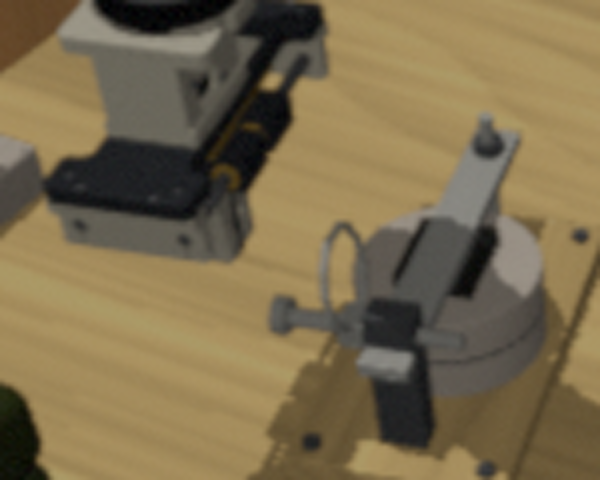

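```bash
python3 - <<'E'
from fit import *
from scipy.spatial.transform import Rotation as R
Rm=R.from_euler('xyz',[180,0,-76.4],degrees=True).as_matrix(); t=np.array([.5582,-.3298,.1477])
for p in [(0,0,0),(-.039,-.0965,-.066),(.039,-.0965,-.066),(-.039,.0965,-.066),(-.0095,0,0)]:
    print(p,((proj(S,t+Rm@p)[0]-(80,90)+.5)*4-.5).round())
q=np.load('q.npy'); m=model(q)
o,yaw=m['knob'],q[2]; d=np.array([-np.sin(yaw),np.cos(yaw),0]); l=np.array([np.cos(yaw),np.sin(yaw),0])
print('TCP rel knob0: along,lat',(t-o)@d,(t-o)@l)
h=o+d*(.04+.05); 
for a in(0,.12,.3): print(a,((proj(S,h+[0,0,.0075+.059*np.cos(a-.14)]+d*.059*np.sin(a-.14))[0]-(80,90)+.5)*4-.5).round())
E
```

```text
(0, 0, 0) [224. 249.]
(-0.039, -0.0965, -0.066) [201. 276.]
(0.039, -0.0965, -0.066) [ 56. 255.]
(-0.039, 0.0965, -0.066) [333.  67.]
(-0.0095, 0, 0) [240. 251.]
TCP rel knob0: along,lat 0.01625255504501065 0.001622517760750921
0 [330. 233.]
0.12 [342. 234.]
0.3 [360. 237.]
```

The pin is home. The knob is at zoomed pixel (282,315), the far end is out at (460,340), and the ring is still up with its crown at (343,225). Now I push the crown forward over the post.

Request:
servo_tool(
  rows=[
    [[-0.006, 0, 0], [0, 0, 0], 1],
    [[-0.006, 0, 0], [0, 0, 0], 1],
    [[-0.006, 0, 0], [0, 0, 0], 1],
    [[-0.006, 0, 0], [0, 0, 0], 1],
    [[-0.006, 0, 0], [0, 0, 0], 1],
    [[-0.006, 0, 0], [0, 0, 0], 1],
    [[-0.006, 0, 0], [0, 0, 0], 1],
    [[-0.006, 0, 0], [0, 0, 0], 1],
    [[-0.004, 0, 0], [0, 0, 0], 1],
    [[-0.004, 0, 0], [0, 0, 0], 1],
    [[-0.004, 0, 0], [0, 0, 0], 1],
    [[-0.004, 0, 0], [0, 0, 0], 1],
    [[-0.004, 0, 0], [0, 0, 0], 1],
  ],
)

```text
clock: 9.17
tool_pos: [0.5412, -0.2626, 0.1462]
orientation: [-180.0, -0.0, -76.4]
force: [1.0, -0.4, -0.1]
opening: 0.0007
```

```bash
python3 - <<'E'
from plant import telemetry, optics, ctrl
import cv2
o=telemetry.get_obs(); print(o['clock'],o['tool_pos'],o['orientation'],o['force'])
im=optics.snapshot('scene')[:,:,::-1]; cv2.imwrite('pics/scene6.png',im)
cv2.imwrite("pics/c6.png",cv2.resize(im[90:210,80:230],None,fx=4,fy=4,interpolation=cv2.INTER_CUBIC))
E
```

```text
9.1667 [ 0.54124145 -0.26260349  0.14618909] [-1.79981539e+02 -3.58603585e-03 -7.63733678e+01] [ 1.04727452 -0.43925991 -0.08973078]
```

View pics/c6.png

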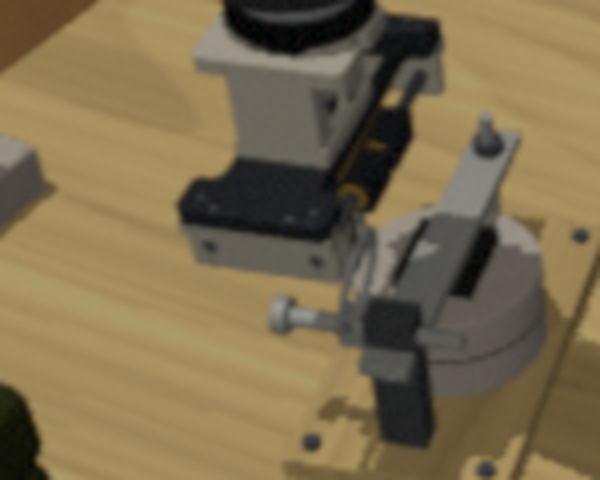

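The ring has begun to lean forward, with its crown at about (365,232) against the finger front. I keep pushing.

Request:
servo_tool(
  rows=[
    [[-0.004, 0, 0], [0, 0, 0], 1],
    [[-0.004, 0, 0], [0, 0, 0], 1],
    [[-0.004, 0, 0], [0, 0, 0], 1],
    [[-0.004, 0, 0], [0, 0, 0], 1],
    [[-0.004, 0, 0], [0, 0, 0], 1],
  ],
)

```text
clock: 9.63
tool_pos: [0.5362, -0.243, 0.1461]
orientation: [180.0, 0.0, -76.4]
force: [0.7, 0.3, -0.4]
opening: 0.0003
```

Request:
servo_tool(
  rows=[
    [[-0.004, 0, 0], [0, 0, 0], 1],
    [[-0.004, 0, 0], [0, 0, 0], 1],
    [[-0.004, 0, 0], [0, 0, 0], 1],
    [[-0.004, 0, 0], [0, 0, 0], 1],
  ],
)

```text
clock: 9.97
tool_pos: [0.5326, -0.2275, 0.1462]
orientation: [-180.0, 0.0, -76.4]
force: [-0.1, -0.5, 0.0]
opening: 0.0005
```

```bash
python3 - <<'E'
from plant import telemetry, optics, ctrl
import cv2
o=telemetry.get_obs(); print(o['clock'],o['tool_pos'],o['orientation'],o['force'])
im=optics.snapshot('scene')[:,:,::-1]; cv2.imwrite('pics/scene7.png',im)
cv2.imwrite("pics/c7.png",cv2.resize(im[90:210,80:230],None,fx=4,fy=4,interpolation=cv2.INTER_CUBIC))
E
```

```text
9.9667 [ 0.53257252 -0.22749271  0.14622309] [-1.79998036e+02  2.88658367e-04 -7.63639521e+01] [-0.14027523 -0.51546249  0.02851507]
```

View pics/c7.png

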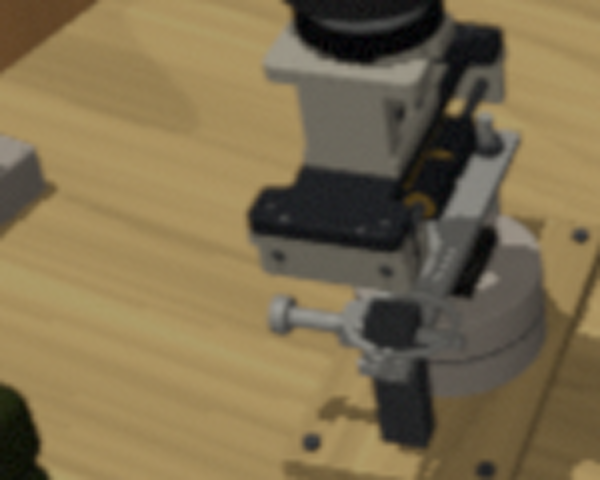

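The ring has snapped over and lies round the post between about (360,320) and (460,330). I raise the tool clear and move it back.

Request:
servo_tool(
  rows=[
    [[0, 0, -0.01], [0, 0, 0], 1],
    [[0, 0, -0.015], [0, 0, 0], 1],
    [[0, 0, -0.015], [0, 0, 0], 1],
    [[0, 0, -0.015], [0, 0, 0], 1],
    [[0, 0, -0.015], [0, 0, 0], 1],
    [[0, 0, -0.015], [0, 0, 0], 1],
    [[0.02, 0, 0], [0, 0, 0], 1],
    [[0.02, 0, 0], [0, 0, 0], 1],
    [[0.02, 0, 0], [0, 0, 0], 1],
    [[0.02, 0, 0], [0, 0, 0], 1],
    [[0.02, 0, 0], [0, 0, 0], 1],
    [[0.02, 0, 0], [0, 0, 0], 1],
    [[0.02, 0, 0], [0, 0, 0], 1],
    [[0.02, 0, 0], [0, 0, 0], 1],
    [[0, 0, 0], [0, 0, 0], 1],
    [[0, 0, 0], [0, 0, 0], 1],
    [[0, 0, 0], [0, 0, 0], 1],
  ],
)

```text
clock: 11.43
tool_pos: [0.5702, -0.3834, 0.2314]
orientation: [180.0, 0.0, -76.4]
force: [-0.2, 0.4, -0.1]
opening: 0.0007
```

```bash
python3 - <<'E'
from plant import telemetry, optics, ctrl
import cv2,numpy as np
o=telemetry.get_obs(); print(o['clock'],o['tool_pos'],o['orientation'],o['force'])
im=optics.snapshot('scene')[:,:,::-1]; cv2.imwrite('pics/scene8.png',im)
i0=cv2.imread('pics/scene0.png')
t=np.vstack([i0[165:300,325:430],im[165:300,325:430]])
cv2.imwrite("pics/c8.png",cv2.resize(np.hstack([im[120:220,110:240]]),None,fx=5,fy=5,interpolation=cv2.INTER_CUBIC))
cv2.imwrite("pics/sq8.png",cv2.resize(np.hstack([i0[165:300,325:430],im[165:300,325:430]]),None,fx=3.5,fy=3.5,interpolation=cv2.INTER_CUBIC))
E
```

```text
11.4333 [ 0.57021374 -0.38339884  0.23143919] [ 1.79997314e+02  6.68237192e-03 -7.63938722e+01] [-0.24972594  0.37112316 -0.11473609]
```

View pics/c8.png

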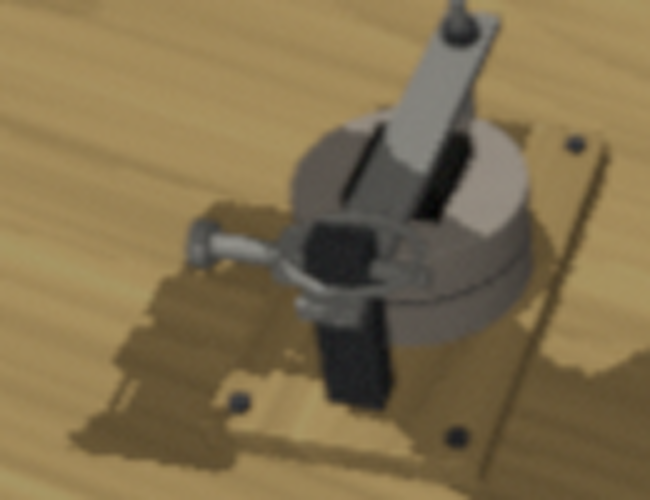

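View pics/sq8.png

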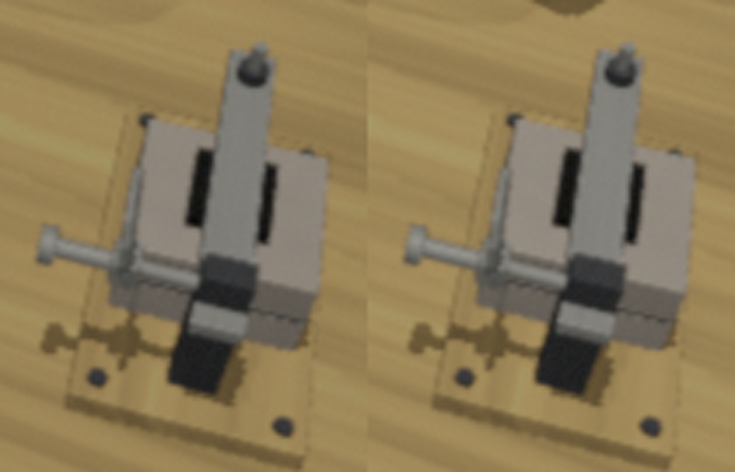

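The round clamp's ring lies level round the post, from the hinge at (290,240) to the crown at about (430,265) on the pin's far end. The square clamp looks the same as at the start. I hand in.

```bash
python3 - <<'E'
from plant import ctrl
from fit import *
q=np.load('q.npy'); m=model(q); yaw=q[2]; d=np.array([-np.sin(yaw),np.cos(yaw),0])
for s in(.034,.04):
  for a in(1.5,1.71):
    p=m['knob']+d*(s+.05+.059*np.sin(a-.14))+[0,0,.0075+.059*np.cos(a-.14)]
    print(s,a,((proj(S,p)[0]-(110,120)+.5)*5-.5).round())
print(ctrl.close_job())
E
```

```text
0.034 1.5 [401. 238.]
0.034 1.71 [406. 258.]
0.04 1.5 [413. 239.]
0.04 1.71 [418. 260.]
the job is handed in; nothing more can be done
None
```

The round mould's clamp is locked, and I handed the job in at about 11.5 s of the 35 s allowed. No verdict is reported, so this rests on my own checks.

- **Pin:** I pushed the knob with the closed fingertips at about 6 N until the force rose to 28 N with no further motion. I took that as the end stop. The ring was still standing up then.
- **Ring:** I then pushed the crown forward over the post until the ring snapped over by itself.
- **Last checks:**
  - The scene picture shows the ring lying level round the post. Its crown is at about (430,265) in the zoomed view, against (418,260) predicted for fully flipped and (413,239) for 1.5 rad. The 12-pixel sideways gap is about 2.5 pixels of the original image. That is within the 1–3 pixel errors of my fit.
  - The square mould's pin and ring look the same as in the first picture. I compared them by eye only.
  - The gripper is well clear, with force readings near zero.
- **Disagreement:** I saw about 33–39 mm of pin travel, depending on the estimate. I therefore could not pin down where it started (0 to about 6 mm), but the hard stop was clear.

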